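# Bring the jar round on the studio carousel and take off its cap

### The arm

A 6-joint arm with a two-finger parallel gripper is mounted at the origin on the work surface. World frame = base frame: x ahead of the robot, y to its left, z up, the work surface at z = 0. Lengths are in m, angles in rad, forces in N, time in s.
With the tool pointing down it reaches from about 0.375 to 0.925 m from the base axis. Payload 5.7 kg.
Tool frame: the origin (TCP) lies between the finger pads; the fingertips stand 22 mm ahead of it and the grasp point (between the pads) lies 3 mm ahead of it; z points along the fingers, y is the line along which they close (so a half turn about z gives the same grasp; the last joint's range is limited). The gripper opens to 88 mm and grips with 3 to 60 N. Pads are 20 mm wide; open, the fingers measure 115 mm over their backs; the gripper's body (75 mm by 178 mm) begins 61 mm behind the grasp point.
Start: joints at [1.015, 0.359, 1.51, -0, 1.272, -0.115], TCP at [0.256, 0.543, 0.245] pointing down, gripper open.
Joint ranges: [-2.97, 2.97], [-1.01, 2.36], [0.21, 2.38], [-0.96, 4.11], [0.2, 2.71], [-2.98, 2.98]. Speed limits (rad/s): [2.39, 2.39, 3.14, 3.14, 3.14, 3.14].

### API

Orientations are given as a rotation vector (axis times angle).
In Python, from station import readout, cams, r, nets gives the robot as it stands.
- The arm moves only by the tool arm_command, never from a script. Its argument "targets" is a list of rows, each a list of 5 numbers: the gripper's target within -1 to 1 (fully open at 1, half-way at 0, shut at -1), then the shift along the tool's x, y, z normalised to -1 to 1, where 1 is 0.025 m, then the turn about the tool's z normalised to -1 to 1, where 1 is 0.08 rad. In form: [[gripper, dx, dy, dz, twist], ...]. A call has 1 to 12 rows; each row shifts and turns the commanded pose from where the row before left it, along the tool's axes as they then stand; what a row does not reach is not made up. A row lasts 1/10 s, in which the tool goes at most 50 mm and 8.59 degrees, less where a joint would pass 70% of its speed; a pose out of reach is approached as far as the arm can. A call with a number of a shift or a turn outside -1 to 1 is refused whole. A call with a gripper value outside its range is refused whole. The fingers move at their own pace and stop on an object; "newtons" is the grip in N (left out, the last holds). Time passes only in rows, so rows that do not move let the fingers close. It gives the time, the measured TCP pose, the force, the opening and the grip force at its end, in the units of the state.
- readout.observe(): the state, without advancing time (a new reading comes with each control period).
- cams.read_camera(name): name is "scene" or "top"; returns a dict with "color" (400x640x3 uint8, red, green, blue), "range_z" (400x640 float32, m along the optical axis (not along the pixel's ray), 0 where there is no reading), "mtx" (3x3 intrinsics, pixels), "rvec" (rotation vector, rad) and "tvec" (3), from world to camera coordinates, as OpenCV has them. Camera axes: x right, y down, z forward; pixel columns grow to the right and rows downward; lengths in m; the calibration is good to about 2 mm. A picture is of the moment at which its call begins.
- r.finish_job(): hands the job in; it is judged then, once.
Trained networks look in the newest picture that a camera, given by its name, has taken for a name from the list of things; names that differ only in an ending like _2 or _b are one class to them, and where a whole thing is asked for, a point or a joint stands for the part that bears it (a point fixed in the world has none). Each returns a list of dicts, best first, with "p" (0 to 1); they miss things now and then, are a little off and sometimes report something else, mostly with a low value. They report only what shows in the picture. A call takes as long as a camera call.
- nets.recognise(target, camera): "position" ([column, row] as shares, 0 to 1, of the picture: columns of its width, rows of its height, amid what is visible of it).
- nets.regions_of(target, camera): "pixels" (400x640 bool, what is visible of it) and "position" ([column, row] as shares, 0 to 1, of the picture: columns of its width, rows of its height, amid what is visible of it).
The state is a dict: "clock": time; "joint_pos": joint angles; "qvel": joint speeds; "joint_efforts": joint torques, N m; "position": TCP position; "tcp_rot": TCP orientation; "force": force on the tool from outside, world axes, zero at the start; "ft_torque": the same for the moment, N m; "gripper_width": finger opening in m; "grasp_force": force on a finger pad.
Only numpy, scipy, OpenCV 4.12 (cv2) and the standard library are available. Lean on these libraries where they do the work, as an engineer would, in place of code of your own. Each camera call takes 0.05 s, during which the arm holds its last target. There are 200 camera calls.

### The job

Turn the wooden carousel by one click so that the square jar with the wide twelve-sided screw cap comes round to the front place, the one above the stand's tongue with the brass pin. Then unscrew that cap counter-clockwise, leaving the jar down in its pocket, stop when the threads let go (turned too far, they catch again), and lift the cap straight up. Finish while still holding the cap in the gripper, level and just above the jar's mouth, a finger's width or two clear of the rim; do not put it down or let go, leave the other jar and the tool cup standing, and leave the things on the table alone.

Things in the scene. Friction and masses are not known exactly. Their poses are not given: they have to be found in the camera images.
- carousel (a joint): turn of the round plywood platter (280 mm across, top at 30 mm) on its fixed stand, rad, 0 at the start, positive counter-clockwise from above. Sprung detents at -pi/2, 0, pi/2 and end stops just past these. Leaving one takes about 0.8 Nm (7 N at a post); past half-way it pulls into the next and centres itself there when let go
- front (a point): on the fixed stand: centre of the front place, at platter height (30 mm), 85 mm from the platter's axis. x points level from here to that axis, y left of that, z up. The stand's tongue (34 mm wide, 14 high, brass pin near its end) reaches 100 mm from here to -x. Four square pockets a quarter turn apart, rails 14 mm high, 68 mm square outside; the front one is empty at the start
- post_left (a point): grip point of the upright wooden post that stands front left at the start (+y side of front); moves with the platter. Four posts, 14 mm in diameter, stand 125 mm from the axis, half-way between the pockets, and end 170 mm above the table. This point is on the post's axis 150 mm above the table; the jars reach 124 mm, the sticks in the tool cup 137 mm
- post_right (a point): the same on the post that stands front right at the start (-y side of front)
- jar_mouth (a point): centre of the target jar's rim, 84 mm above its underside (114 above the table). Loose glass jar, about 0.35 kg, body 56 x 56 mm and 48 high, neck 41 mm across; x, y across its square sides, z up. It starts in the left or right pocket, a round jar in the opposite one, a tool cup in the far one. The pocket braces it against turning (1 mm play)
- cap_center (a point): centre of the jar's grey 12-sided cap: 56 mm across flats, 24 high (+1.5 mm disc), 60 g. Closed: 4 mm below the rim, axes along the jar's (flats face x and y), underside 20 mm above the jar's shoulder. Friction 0.3 to 0.6 Nm. Held by 3 lugs until 51 degrees counter-clockwise from above, then a sprung liner lifts it 1-2 mm; caught again from 97, so aim at 75. Clears the rim after 16-20 mm
- round_jar: round amber jar, 52 mm across and about 78 mm high, with a smooth metal cap, in the carousel's pocket opposite to the target jar; origin at the centre of its underside
- tool_cup: white cup, 52 mm across and 60 mm high, with wooden sticks, in the far pocket; origin at the centre of its underside
- rolling_pin: wooden rolling pin, 200 x 40 mm with thin handles, lying on the table; origin under its middle
- tape_roll: grey ring of tape, 90 mm across, 24 mm high, on the table; origin at the centre of its underside
- water_glass: empty glass tumbler, 72 mm across, 70 mm high, on the table; origin at the centre of its underside
- scraper: small wooden-handled spatula lying on the table, under 300 mm long; origin under it
- clay_block: grey block of firm clay, 100 x 70 x 50 mm, on the table; origin at the centre of its underside

How it is judged:
By the outcome, as a careful person would: the job done as asked, in the order asked, and still so for the second after the job is handed in, while the arm keeps its last pose, push and grip.
It also fails if it takes over 54 s, if anything falls off the work surface, if the arm or the gripper's body presses on something with over 40 N, if the wrist force passes 120 N, or if a joint passes its speed limit or range.

## Working session

There is one attempt and no reset: what is moved stays moved. The work goes in short steps, Python scripts to look and compute and a tool call to move; the robot and the scene stay as the last step left them, time stands still between calls to the robot, and variables do not carry over. Pictures are saved under pics/ and viewed, at most 10 in all, crops included, and the job is handed in when it is done.

Besides the shell and the picture viewer there is one more tool, called in YAML: its name, and indented under it one key for each argument. arm_command: Moves the arm, as the interface text tells. Scaled input: -1 to 1 covers 0.025 m each way for a shift and 0.08 rad each way for a turn. Its arguments: {"type":"object","properties":{"targets":{"type":"array"},"newtons":{"type":"number"}},"required":["targets"]}

```bash
mkdir -p pics
cat > h.py <<'E'
import numpy as np, cv2
from station import readout, cams, r, nets
def cloud(c):
    z=c["range_z"];K=c["mtx"];v,u=np.mgrid[:400,:640]
    P=np.stack([(u-K[0,2])*z/K[0,0],(v-K[1,2])*z/K[1,1],z],-1)
    R=cv2.Rodrigues(c["rvec"])[0]
    W=(P-c["tvec"].ravel())@R
    W[z==0]=np.nan
    return W
E
python3 - <<'E'
from h import *
o=readout.observe();print({k:np.round(v,3) for k,v in o.items()})
for n in("scene","top"):
    c=cams.read_camera(n);cv2.imwrite(f"pics/{n}0.png",c["color"][...,::-1]);W=cloud(c);np.savez(f"{n}0.npz",W=W,color=c["color"],mtx=c["mtx"],rvec=c["rvec"],tvec=c["tvec"])
    for t in("carousel","front","post_left","post_right","jar_mouth","cap_center","round_jar","tool_cup"):
        for d in nets.recognise(t,n)[:2]:
            u,v=d["position"];u=int(u*640);v=int(v*400);print(n,t,round(d["p"],2),u,v,np.round(W[v,u],3))
E
```

```text
{'clock': np.float64(0.0), 'joint_pos': array([ 1.015,  0.359,  1.511, -0.   ,  1.273, -0.115]), 'qvel': array([-0.   , -0.001, -0.001, -0.002, -0.001, -0.001]), 'joint_efforts': array([ 2.0000e-03, -5.1538e+01, -2.7072e+01,  6.7000e-02,  3.5000e-02,
       -0.0000e+00]), 'position': array([0.256, 0.542, 0.244]), 'tcp_rot': array([-6.870e-01, -3.065e+00,  3.000e-03]), 'force': array([ 0.038, -0.77 ,  0.675]), 'ft_torque': array([0.026, 0.012, 0.095]), 'grasp_force': np.float64(0.0), 'gripper_width': np.float64(0.088)}
scene carousel 0.87 339 255 [0.583 0.127 0.033]
scene front 0.69 342 249 [0.568 0.122 0.041]
scene front 0.61 323 260 [0.664 0.154 0.087]
scene post_left 0.8 343 256 [0.575 0.132 0.028]
scene post_right 0.68 339 255 [0.583 0.127 0.033]
scene jar_mouth 0.56 308 231 [0.611 0.045 0.079]
scene jar_mouth 0.54 370 248 [0.557 0.202 0.088]
scene cap_center 0.78 305 216 [0.613 0.037 0.123]
scene cap_center 0.72 368 246 [0.565 0.202 0.099]
scene round_jar 0.95 368 250 [0.564 0.202 0.086]
scene tool_cup 0.6 369 250 [0.562 0.203 0.085]
scene tool_cup 0.55 322 257 [0.663 0.149 0.093]
top carousel 0.97 287 189 [0.565 0.098 0.038]
top carousel 0.68 438 245 [ 0.371 -0.404  0.001]
top front 0.61 287 194 [0.549 0.099 0.029]
top post_left 0.68 285 189 [0.565 0.104 0.045]
top post_right 0.88 289 192 [0.555 0.092 0.037]
top jar_mouth 0.4 311 184 [0.571 0.018 0.127]
top round_jar 0.76 258 199 [0.529 0.184 0.107]
top round_jar 0.75 286 191 [0.558 0.101 0.041]
top tool_cup 0.76 276 162 [0.656 0.134 0.033]
```

View pics/scene0.png

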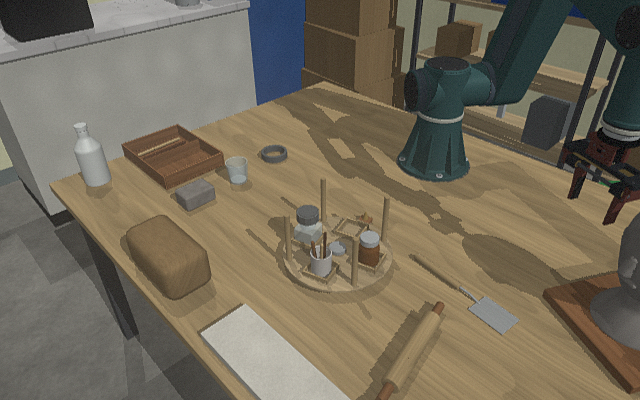

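View pics/top0.png

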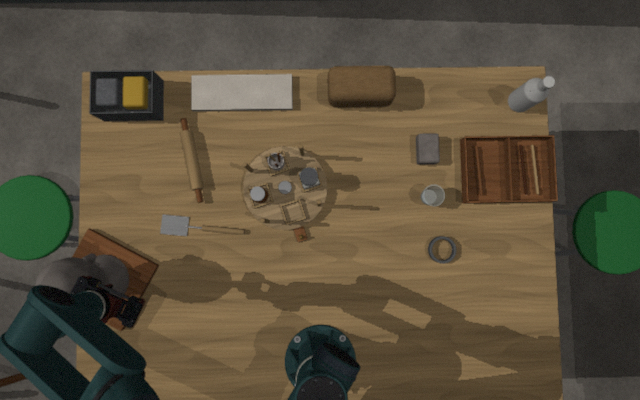

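The scene view shows the carousel around (339,255), with the square jar with the grey cap at (307,215) and the amber jar at (369,245). In the top view the platter is centred near (285,186), the tongue is at (300,235), the target jar is in the right pocket at (310,178), and the cup is at the far side (276,160). The target jar therefore needs a clockwise turn to come to the front.

Run:
```python
from h import *
from scipy.optimize import least_squares
from scipy.ndimage import label
for n in("scene","top"):
    d=np.load(n+"0.npz");W=d["W"];z=W[...,2];c0=np.array([.56,.1])
    near=np.hypot(W[...,0]-c0[0],W[...,1]-c0[1])<.2
    m=near&(z>.022)&(z<.038);p=W[m][:,:2]
    # outer edge: max radius per angle
    c=c0
    for _ in range(5):
        a=np.arctan2(*(p-c).T[::-1]);q=np.hypot(*(p-c).T);e=[]
        for k in np.linspace(-np.pi,np.pi,49)[:-1]:
            s=(a>=k)&(a<k+2*np.pi/48)
            if s.sum()>2:e.append(p[s][np.argmax(q[s])])
        e=np.array(e);f=least_squares(lambda x:np.hypot(*(e-x[:2]).T)-x[2],[*c,.14],loss="soft_l1",f_scale=.003);c=f.x[:2]
    print(n,"centre",f.x)
    for lo,hi in((.125,.18),(.112,.13),(.095,.112)):
        l,k=label(near&(z>lo)&(z<hi),np.ones((3,3)))
        for i in range(1,k+1):
            s=W[l==i]
            if len(s)>3:
                mm=np.median(s,0);dd=mm[:2]-c;print(lo,len(s),np.round(mm,3),"max z",s[:,2].max().round(3),"r",np.hypot(*dd).round(3),"ang",np.degrees(np.arctan2(dd[1],dd[0])).round(1))
    # tongue
    t=near*1>0
    dd=W[...,:2]-c;rr=np.hypot(dd[...,0],dd[...,1]);m=(rr>.15)&(rr<.2)&(z>.008)&(z<.03);s=W[m]
    if len(s):print("tongue",len(s),np.round(np.median(s,0),3),np.degrees(np.arctan2(*(np.median(s[:,:2],0)-c)[::-1])))
c=cv2.imread("pics/top0.png")[135:255,215:365];cv2.imwrite("pics/crop.png",cv2.resize(c,None,fx=5,fy=5,interpolation=cv2.INTER_CUBIC))
```

```text
scene centre [0.5715273  0.10913034 0.13897819]
0.125 82 [0.516 0.001 0.151] max z 0.172 r 0.121 ang -117.1
0.125 96 [0.464 0.169 0.151] max z 0.173 r 0.123 ang 150.9
0.125 8 [0.586 0.026 0.126] max z 0.126 r 0.084 ang -80.1
0.125 10 [0.605 0.013 0.126] max z 0.127 r 0.102 ang -71.1
0.125 7 [0.593 0.047 0.126] max z 0.128 r 0.065 ang -70.5
0.125 103 [0.685 0.054 0.151] max z 0.172 r 0.126 ang -26.0
0.125 13 [0.634 0.129 0.132] max z 0.137 r 0.066 ang 17.4
0.125 119 [0.632 0.221 0.151] max z 0.172 r 0.127 ang 61.5
0.125 5 [0.668 0.122 0.126] max z 0.126 r 0.097 ang 7.8
0.125 12 [0.666 0.15  0.13 ] max z 0.134 r 0.103 ang 23.6
0.112 30 [0.517 0.001 0.121] max z 0.129 r 0.121 ang -117.0
0.112 321 [0.601 0.032 0.123] max z 0.128 r 0.083 ang -69.1
0.112 36 [0.464 0.169 0.122] max z 0.13 r 0.123 ang 150.7
0.112 31 [0.685 0.054 0.121] max z 0.129 r 0.126 ang -25.8
0.112 19 [0.636 0.129 0.121] max z 0.129 r 0.067 ang 17.2
0.112 20 [0.669 0.123 0.12 ] max z 0.126 r 0.098 ang 8.0
0.112 18 [0.665 0.15  0.121] max z 0.129 r 0.102 ang 23.6
0.112 35 [0.633 0.222 0.121] max z 0.129 r 0.128 ang 61.5
[... 1129 characters left out ...]
082 ang -85.1
0.125 20 [ 0.512 -0.006  0.167] max z 0.175 r 0.126 ang -117.8
0.125 22 [0.46  0.161 0.168] max z 0.174 r 0.124 ang 153.0
0.112 5 [0.676 0.044 0.119] max z 0.125 r 0.122 ang -30.0
0.112 8 [0.666 0.118 0.124] max z 0.129 r 0.097 ang 7.6
0.112 6 [0.661 0.143 0.116] max z 0.13 r 0.098 ang 22.4
0.112 4 [0.623 0.213 0.118] max z 0.127 r 0.12 ang 63.8
0.112 261 [0.595 0.024 0.124] max z 0.13 r 0.085 ang -72.9
0.112 4 [0.53  0.187 0.113] max z 0.113 r 0.091 ang 116.4
0.095 4 [0.675 0.046 0.105] max z 0.111 r 0.12 ang -29.2
0.095 4 [0.661 0.141 0.096] max z 0.1 r 0.097 ang 21.4
0.095 162 [0.547 0.184 0.108] max z 0.112 r 0.083 ang 106.4
tongue 153 [0.417 0.059 0.012] -163.1285221212436
```

View pics/crop.png

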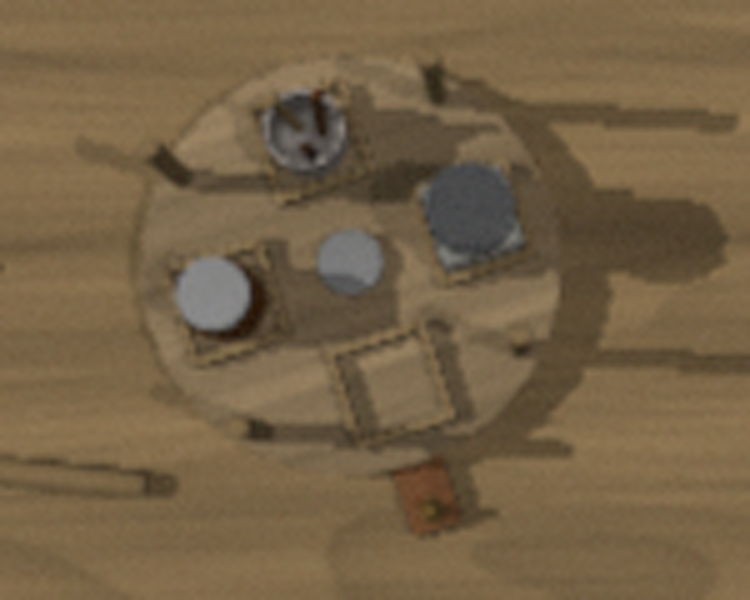

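```bash
cat >> h.py <<'E'
C=np.array([.571,.106]);A=np.radians(17.3)  # platter centre, heading of front-x
def state():
    o=readout.observe();R=cv2.Rodrigues(o["tcp_rot"])[0]
    return np.array([*o["position"],np.arctan2(R[1,1],R[0,1])])
def plan(s,wps,g):
    s=np.array(s,float);k=0
    for w in wps:
        w=np.array(w);c,n=np.cos(s[3]),np.sin(s[3]);y=np.array([c,n]);x=np.array([-n,c])  # tool x = y cross z(down)
        d=w[:2]-s[:2];t=(w[3]-s[3]+np.pi)%(2*np.pi)-np.pi
        row=np.round([d@x/.025,d@y/.025,-(w[2]-s[2])/.025,-t/.08],2)
        assert abs(row).max()<=1,row
        s[:2]+=.025*(row[0]*x+row[1]*y);s[2]-=.025*row[2];s[3]-=.08*row[3]
        print("["+",".join(f"{q:g}" for q in [g,*row])+"]",end=",\n\n" if k%12==11 else ",");k+=1
    print("\nend",np.round(s,4))
def lin(a,b,n):return [np.array(a)+(np.array(b)-a)*i/n for i in range(1,n+1)]
def post(th,z):
    th=np.radians(th);return np.array([C[0]+.125*np.cos(th),C[1]+.125*np.sin(th),z,th+np.pi/2])
E
python3 - <<'E'
from h import *
R=cv2.Rodrigues(readout.observe()["tcp_rot"])[0];print(R.round(2))
s=state();p=post(-117.7,.245);plan(s,lin(s,p,27)+lin(p,post(-117.7,.153),5),1)
E
```

```text
[[-0.9   0.43 -0.  ]
 [ 0.43  0.9  -0.  ]
 [ 0.   -0.   -1.  ]]
[1,-0.69,-0.57,-0,0.75],[1,-0.72,-0.53,-0,0.74],[1,-0.76,-0.48,-0,0.75],[1,-0.78,-0.44,-0,0.75],[1,-0.8,-0.39,-0,0.74],[1,-0.83,-0.35,-0,0.75],[1,-0.85,-0.29,-0,0.75],[1,-0.86,-0.24,-0,0.75],[1,-0.88,-0.19,-0.01,0.74],[1,-0.88,-0.14,0,0.75],[1,-0.89,-0.08,0,0.75],[1,-0.9,-0.03,0,0.74],

[1,-0.89,0.02,0,0.75],[1,-0.89,0.08,0,0.75],[1,-0.89,0.13,0,0.74],[1,-0.88,0.18,0,0.75],[1,-0.86,0.24,0,0.75],[1,-0.85,0.28,-0,0.75],[1,-0.83,0.34,-0,0.74],[1,-0.81,0.38,-0,0.75],[1,-0.78,0.44,-0,0.75],[1,-0.76,0.48,-0,0.74],[1,-0.73,0.52,-0,0.75],[1,-0.69,0.56,-0,0.75],

[1,-0.66,0.61,-0,0.74],[1,-0.62,0.64,-0.01,0.75],[1,-0.59,0.68,0,0.75],[1,0,0,0.74,-0],[1,0,0,0.74,-0],[1,0,0,0.73,-0],[1,0,0,0.74,-0],[1,0,0,0.73,-0],
end [ 0.5128 -0.0047  0.1531 -0.4836]
```

arm_command:
  targets:
    - [1, -0.69, -0.57, 0, 0.75]
    - [1, -0.72, -0.53, 0, 0.74]
    - [1, -0.76, -0.48, 0, 0.75]
    - [1, -0.78, -0.44, 0, 0.75]
    - [1, -0.8, -0.39, 0, 0.74]
    - [1, -0.83, -0.35, 0, 0.75]
    - [1, -0.85, -0.29, 0, 0.75]
    - [1, -0.86, -0.24, 0, 0.75]
    - [1, -0.88, -0.19, 0, 0.74]
    - [1, -0.88, -0.14, 0, 0.75]
    - [1, -0.89, -0.08, 0, 0.75]
    - [1, -0.9, -0.03, 0, 0.74]

```text
clock: 2.1
position: [0.3705, 0.2986, 0.2448]
tcp_rot: [1.721, 2.628, 0.0]
force: [0.5, -0.5, -0.2]
gripper_width: 0.0876
grasp_force: 0.0
```

arm_command:
  targets:
    - [1, -0.89, 0.02, 0, 0.75]
    - [1, -0.89, 0.08, 0, 0.75]
    - [1, -0.89, 0.13, 0, 0.74]
    - [1, -0.88, 0.18, 0, 0.75]
    - [1, -0.86, 0.24, 0, 0.75]
    - [1, -0.85, 0.28, 0, 0.75]
    - [1, -0.83, 0.34, 0, 0.74]
    - [1, -0.81, 0.38, 0, 0.75]
    - [1, -0.78, 0.44, 0, 0.75]
    - [1, -0.76, 0.48, 0, 0.74]
    - [1, -0.73, 0.52, 0, 0.75]
    - [1, -0.69, 0.56, 0, 0.75]

```text
clock: 3.3
position: [0.4847, 0.0554, 0.2448]
tcp_rot: [2.535, 1.856, 0.0]
force: [0.1, 0.1, 0.2]
gripper_width: 0.0878
grasp_force: 0.0
```

arm_command:
  targets:
    - [1, -0.66, 0.61, 0, 0.74]
    - [1, -0.62, 0.64, 0, 0.75]
    - [1, -0.59, 0.68, 0, 0.75]
    - [1, 0, 0, 0, 0]
    - [1, 0, 0, 0, 0]

```text
clock: 3.8
position: [0.5126, -0.0046, 0.2446]
tcp_rot: [-2.688, -1.625, 0.0]
force: [-0.2, 0.2, -0.1]
gripper_width: 0.0877
grasp_force: 0.0
```

arm_command:
  targets:
    - [1, 0, 0, 0.74, 0]
    - [1, 0, 0, 0.74, 0]
    - [1, 0, 0, 0.73, 0]
    - [1, 0, 0, 0.74, 0]
    - [1, 0, 0, 0.73, 0]
    - [-1, 0, 0, 0, 0]
    - [-1, 0, 0, 0, 0]
    - [-1, 0, 0, 0, 0]
    - [-1, 0, 0, 0, 0]
    - [-1, 0, 0, 0, 0]
    - [-1, 0, 0, 0, 0]
    - [-1, 0, 0, 0, 0]
  newtons: 25

```text
clock: 5.0
position: [0.5129, -0.0047, 0.1529]
tcp_rot: [2.689, 1.625, 0.0]
force: [0.5, 0.2, 0.2]
gripper_width: 0.0355
grasp_force: 0.0
```

Run:
```python
from h import *
o=readout.observe();print({k:np.round(o[k],3) for k in("clock","position","force","ft_torque","gripper_width","grasp_force")})
c=cams.read_camera("top");i=c["color"][100:260,200:400,::-1];cv2.imwrite("pics/g1.png",cv2.resize(i,None,fx=4,fy=3.7))
s=state();plan(s,[post(-117.7-a,.153) for a in np.linspace(0,90,31)[1:]],-1)
```

```text
{'clock': np.float64(5.0), 'position': array([ 0.513, -0.005,  0.153]), 'force': array([0.528, 0.193, 0.19 ]), 'ft_torque': array([-0.049,  0.056,  0.017]), 'gripper_width': np.float64(0.035), 'grasp_force': np.float64(0.0)}
[-1,0.01,-0.26,-0.01,0.65],[-1,0.01,-0.26,0,0.66],[-1,0,-0.26,0,0.65],[-1,0.01,-0.26,0,0.66],[-1,0.01,-0.27,0,0.65],[-1,0,-0.26,0,0.65],[-1,0.01,-0.26,0,0.66],[-1,0.01,-0.26,0,0.65],[-1,0,-0.26,0,0.66],[-1,0.01,-0.26,0,0.65],[-1,0.01,-0.27,0,0.66],[-1,0,-0.26,0,0.65],

[-1,0.01,-0.26,0,0.66],[-1,0.01,-0.26,0,0.65],[-1,0.01,-0.26,0,0.65],[-1,0,-0.26,0,0.66],[-1,0.01,-0.27,0,0.65],[-1,0.01,-0.26,0,0.66],[-1,0,-0.26,0,0.65],[-1,0.01,-0.26,0,0.66],[-1,0.01,-0.26,0,0.65],[-1,0,-0.26,0,0.66],[-1,0.01,-0.27,0,0.65],[-1,0.01,-0.26,0,0.66],

[-1,0,-0.26,0,0.65],[-1,0.01,-0.26,0,0.65],[-1,0.01,-0.26,0,0.66],[-1,0,-0.26,0,0.65],[-1,0.01,-0.27,0,0.66],[-1,0.01,-0.26,0,0.65],
end [ 0.4604  0.1641  0.1531 -2.0541]
```

View pics/g1.png

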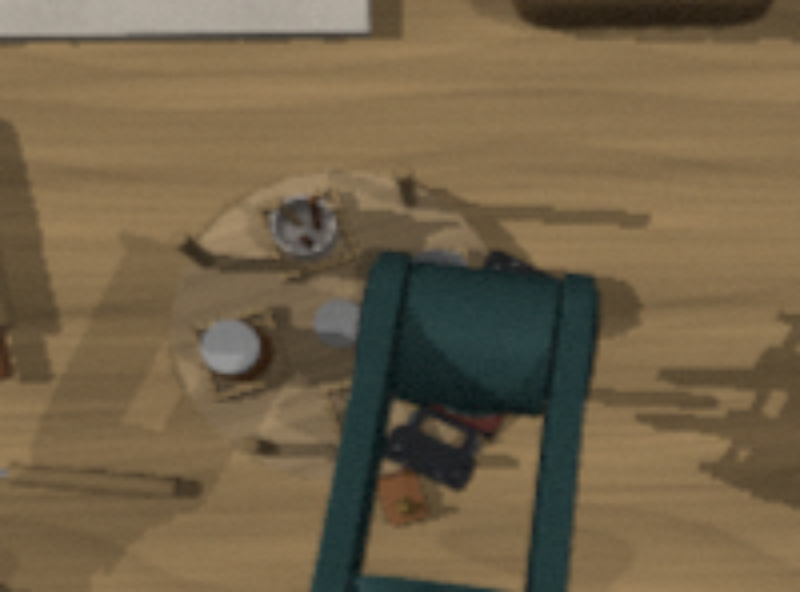

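The arm covers the post; the rest of the platter is undisturbed (amber jar at (232,347), cup at (303,222) in this crop). The fingers were still closing, so I let them finish before turning.

arm_command:
  targets:
    - [-1, 0, 0, 0, 0]
    - [-1, 0, 0, 0, 0]
    - [-1, 0, 0, 0, 0]
    - [-1, 0, 0, 0, 0]
    - [-1, 0, 0, 0, 0]
  newtons: 25

```text
clock: 5.55
position: [0.5127, -0.0047, 0.1526]
tcp_rot: [2.689, 1.625, -0.0]
force: [-0.3, 0.5, 0.9]
gripper_width: 0.0136
grasp_force: 25.0
```

arm_command:
  targets:
    - [-1, 0.01, -0.26, 0, 0.65]
    - [-1, 0.01, -0.26, 0, 0.66]
    - [-1, 0, -0.26, 0, 0.65]
    - [-1, 0.01, -0.26, 0, 0.66]
    - [-1, 0.01, -0.27, 0, 0.65]

```text
clock: 6.05
position: [0.4884, 0.0125, 0.1528]
tcp_rot: [2.875, 1.255, 0.004]
force: [5.8, -6.6, -7.4]
gripper_width: 0.0135
grasp_force: 25.0
```

arm_command:
  targets:
    - [-1, 0, -0.26, 0, 0.65]
    - [-1, 0.01, -0.26, 0, 0.66]
    - [-1, 0.01, -0.26, 0, 0.65]
    - [-1, 0, -0.26, 0, 0.66]
    - [-1, 0.01, -0.26, 0, 0.65]
    - [-1, 0.01, -0.27, 0, 0.66]
    - [-1, 0, -0.26, 0, 0.65]
    - [-1, 0.01, -0.26, 0, 0.66]
    - [-1, 0.01, -0.26, 0, 0.65]
    - [-1, 0.01, -0.26, 0, 0.65]

```text
clock: 7.05
position: [0.4518, 0.0682, 0.1527]
tcp_rot: [3.105, 0.469, 0.0]
force: [-0.8, -4.2, 0.8]
gripper_width: 0.0136
grasp_force: 25.0
```

arm_command:
  targets:
    - [-1, 0, -0.26, 0, 0.66]
    - [-1, 0.01, -0.27, 0, 0.65]
    - [-1, 0.01, -0.26, 0, 0.66]
    - [-1, 0, -0.26, 0, 0.65]
    - [-1, 0.01, -0.26, 0, 0.66]
    - [-1, 0.01, -0.26, 0, 0.65]
    - [-1, 0, -0.26, 0, 0.66]
    - [-1, 0.01, -0.27, 0, 0.65]
    - [-1, 0.01, -0.26, 0, 0.66]

```text
clock: 7.95
position: [0.4474, 0.1277, 0.1527]
tcp_rot: [-3.129, 0.27, 0.001]
force: [-0.8, 1.5, 1.5]
gripper_width: 0.0133
grasp_force: 25.0
```

arm_command:
  targets:
    - [-1, 0, -0.26, 0, 0.65]
    - [-1, 0.01, -0.26, 0, 0.65]
    - [-1, 0.01, -0.26, 0, 0.66]
    - [-1, 0, -0.26, 0, 0.65]
    - [-1, 0.01, -0.27, 0, 0.66]
    - [-1, 0.01, -0.26, 0, 0.65]
    - [-1, 0, 0, 0, 0]
    - [-1, 0, 0, 0, 0]

```text
clock: 8.75
position: [0.4599, 0.1646, 0.1527]
tcp_rot: [-3.05, 0.75, 0.001]
force: [-2.5, 3.2, 4.2]
gripper_width: 0.0136
grasp_force: 25.0
```

arm_command:
  targets:
    - [1, 0, 0, 0, 0]
    - [1, 0, 0, 0, 0]
    - [1, 0, 0, 0, 0]
    - [1, 0, 0, -0.8, 0]
    - [1, 0, 0, -0.8, 0]
    - [1, 0, 0, -0.8, 0]
    - [1, 0, 0, -0.8, 0]
    - [1, 0, 0, -0.8, 0]
    - [1, 0, 0, 0, 0]
    - [1, 0, 0, 0, 0]

```text
clock: 9.75
position: [0.4604, 0.164, 0.2525]
tcp_rot: [3.05, -0.752, 0.001]
force: [0.1, -0.3, 0.5]
gripper_width: 0.0871
grasp_force: 0.0
```

Run:
```python
from h import *
from scipy.ndimage import label
print(state().round(4))
for n in("scene","top"):
    c=cams.read_camera(n);W=cloud(c);z=W[...,2]
    if n=="scene":
        i=c["color"][150:310,230:430,::-1];cv2.imwrite("pics/s2.png",cv2.resize(i,None,fx=4,fy=3.7))
    np.savez(f"{n}2.npz",W=W,color=c["color"])
    near=np.hypot(W[...,0]-C[0],W[...,1]-C[1])<.15
    for lo,hi in((.14,.18),(.112,.13)):
        l,k=label(near&(z>lo)&(z<hi),np.ones((3,3)))
        for j in range(1,k+1):
            s=W[l==j]
            if len(s)>8:
                mm=np.median(s,0);dd=mm[:2]-C;print(n,lo,len(s),np.round(mm,3),"ext",np.round((s.min(0)+s.max(0))/2,3),np.round(np.ptp(s,0),3),"r",np.hypot(*dd).round(3),"ang",np.degrees(np.arctan2(dd[1],dd[0])).round(1))
```

```text
[ 0.4604  0.164   0.2525 -2.054 ]
scene 0.14 59 [0.515 0.001 0.158] ext [ 0.513 -0.001  0.156] [0.014 0.016 0.03 ] r 0.119 ang -117.9
scene 0.14 70 [0.464 0.168 0.158] ext [0.461 0.166 0.155] [0.016 0.013 0.031] r 0.124 ang 149.7
scene 0.14 72 [0.684 0.053 0.159] ext [0.682 0.05  0.157] [0.013 0.017 0.03 ] r 0.125 ang -25.0
scene 0.14 87 [0.633 0.222 0.158] ext [0.63  0.219 0.156] [0.016 0.013 0.031] r 0.131 ang 61.9
scene 0.112 27 [0.516 0.001 0.12 ] ext [ 0.515 -0.     0.12 ] [0.011 0.009 0.016] r 0.118 ang -117.5
scene 0.112 299 [0.495 0.087 0.123] ext [0.49  0.083 0.12 ] [0.059 0.061 0.016] r 0.078 ang -166.0
scene 0.112 17 [0.585 0.014 0.119] ext [0.585 0.011 0.12 ] [0.008 0.011 0.014] r 0.093 ang -81.1
scene 0.112 20 [0.613 0.017 0.122] ext [0.611 0.016 0.121] [0.008 0.007 0.017] r 0.098 ang -64.7
scene 0.112 32 [0.465 0.169 0.12 ] ext [0.462 0.168 0.121] [0.014 0.013 0.017] r 0.124 ang 149.2
scene 0.112 15 [0.592 0.046 0.122] ext [0.591 0.044 0.121] [0.009 0.007 0.015] r 0.064 ang -70.7
scene 0.112 37 [0.685 0.054 0.12 ] ext [0.682 0.05  0.121] [0.013 0.014 0.017] r 0.125 ang -24.4
scene 0.112 38 [0.634 0.222 0.122] ext [0.633 0.22  0.121] [0.009 0.01  0.017] r 0.132 ang 61.4
top 0.14 22 [0.679 0.047 0.17 ] ext [0.68  0.046 0.159] [0.011 0.012 0.033] r 0.123 ang -28.7
top 0.14 24 [0.627 0.214 0.168] ext [0.628 0.215 0.158] [0.01  0.012 0.03 ] r 0.122 ang 62.5
top 0.14 19 [ 0.512 -0.006  0.17 ] ext [ 0.512 -0.006  0.163] [0.012 0.012 0.025] r 0.127 ang -117.8
top 0.112 260 [0.489 0.08  0.123] ext [0.489 0.081 0.121] [0.056 0.056 0.017] r 0.086 ang -162.7
```

View pics/s2.png

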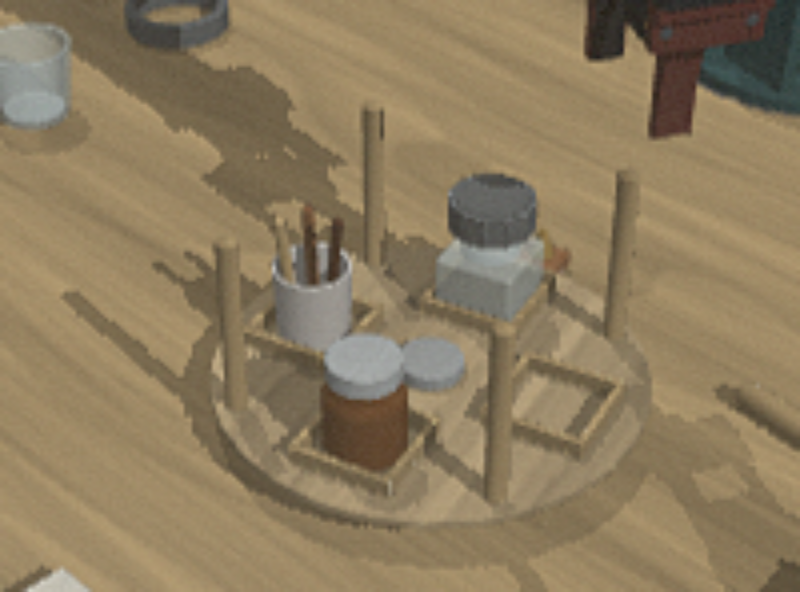

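The jar with the grey cap now stands at the front, at (490,215) in the crop with the tongue behind it; the round jar and the cup are upright in their pockets. Next I go to the cap.

Run:
```python
from h import *
s=state();p=np.array([.490,.081,.2525,np.radians(-12.7)]);q=p.copy();q[2]=.116
plan(s,lin(s,p,24)+lin(p,q,7),1)
```

```text
[1,0.11,0.1,-0,-0.95],[1,0.1,0.11,-0,-0.96],[1,0.09,0.11,-0,-0.95],[1,0.09,0.12,-0.01,-0.96],[1,0.07,0.13,0,-0.95],[1,0.07,0.13,0,-0.96],[1,0.05,0.14,-0,-0.95],[1,0.04,0.14,-0,-0.96],[1,0.04,0.14,-0,-0.95],[1,0.02,0.15,-0.01,-0.95],[1,0.01,0.14,0,-0.96],[1,-0,0.15,0,-0.95],

[1,-0.01,0.15,-0,-0.96],[1,-0.03,0.14,-0,-0.95],[1,-0.03,0.14,-0,-0.96],[1,-0.05,0.14,-0.01,-0.95],[1,-0.05,0.14,0,-0.95],[1,-0.07,0.13,0,-0.96],[1,-0.07,0.13,-0,-0.95],[1,-0.09,0.12,-0,-0.96],[1,-0.09,0.11,-0,-0.95],[1,-0.11,0.11,-0.01,-0.96],[1,-0.1,0.1,0,-0.95],[1,-0.12,0.08,0,-0.96],

[1,-0,0,0.78,0],[1,-0,0,0.78,0],[1,-0,0,0.78,0],[1,-0,0,0.78,0],[1,-0,0,0.78,0],[1,-0,0,0.78,0],[1,-0,0,0.78,0],
end [ 0.4899  0.0811  0.116  -0.2213]
```

arm_command:
  targets:
    - [1, 0.11, 0.1, 0, -0.95]
    - [1, 0.1, 0.11, 0, -0.96]
    - [1, 0.09, 0.11, 0, -0.95]
    - [1, 0.09, 0.12, 0, -0.96]
    - [1, 0.07, 0.13, 0, -0.95]
    - [1, 0.07, 0.13, 0, -0.96]
    - [1, 0.05, 0.14, 0, -0.95]
    - [1, 0.04, 0.14, 0, -0.96]
    - [1, 0.04, 0.14, 0, -0.95]
    - [1, 0.02, 0.15, 0, -0.95]
    - [1, 0.01, 0.14, 0, -0.96]
    - [1, 0, 0.15, 0, -0.95]

```text
clock: 11.05
position: [0.4748, 0.1224, 0.2513]
tcp_rot: [-3.067, -0.679, 0.004]
force: [-0.2, 0.5, 0.6]
gripper_width: 0.0879
grasp_force: 0.0
```

arm_command:
  targets:
    - [1, -0.01, 0.15, 0, -0.96]
    - [1, -0.03, 0.14, 0, -0.95]
    - [1, -0.03, 0.14, 0, -0.96]
    - [1, -0.05, 0.14, 0, -0.95]
    - [1, -0.05, 0.14, 0, -0.95]
    - [1, -0.07, 0.13, 0, -0.96]
    - [1, -0.07, 0.13, 0, -0.95]
    - [1, -0.09, 0.12, 0, -0.96]
    - [1, -0.09, 0.11, 0, -0.95]
    - [1, -0.11, 0.11, 0, -0.96]
    - [1, -0.1, 0.1, 0, -0.95]
    - [1, -0.12, 0.08, 0, -0.96]

```text
clock: 12.25
position: [0.4899, 0.0811, 0.2513]
tcp_rot: [-2.449, -1.966, 0.003]
force: [-0.6, 0.7, -0.6]
gripper_width: 0.0877
grasp_force: 0.0
```

arm_command:
  targets:
    - [1, 0, 0, 0.78, 0]
    - [1, 0, 0, 0.78, 0]
    - [1, 0, 0, 0.78, 0]
    - [1, 0, 0, 0.78, 0]
    - [1, 0, 0, 0, 0]
    - [1, 0, 0, 0, 0]

```text
clock: 12.85
position: [0.4899, 0.0813, 0.1739]
tcp_rot: [-2.452, -1.962, 0.003]
force: [0.2, 0.2, 0.0]
gripper_width: 0.0879
grasp_force: 0.0
```

Run:
```python
from h import *
print(state().round(4),np.degrees(state()[3]))
c=cams.read_camera("scene");i=c["color"][150:270,260:410,::-1];cv2.imwrite("pics/s3.png",cv2.resize(i,None,fx=5,fy=5))
```

```text
[ 0.4899  0.0813  0.1739 -0.2212] -12.674493499533503
```

View pics/s3.png

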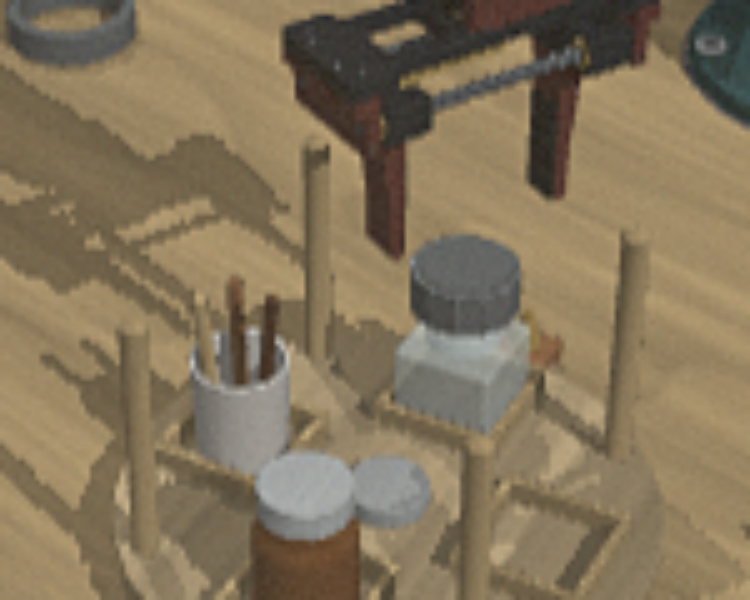

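The open fingers at (385,200) and (548,140) stand centred over the cap at (465,275), clear of the posts.

arm_command:
  targets:
    - [1, 0, 0, 0.77, 0]
    - [1, 0, 0, 0.77, 0]
    - [1, 0, 0, 0.77, 0]
    - [1, 0, 0, 0, 0]
    - [-1, 0, 0, 0, 0]
    - [-1, 0, 0, 0, 0]
    - [-1, 0, 0, 0, 0]
    - [-1, 0, 0, 0, 0]
    - [-1, 0, 0, 0, 0]
    - [-1, 0, 0, 0, 0]
  newtons: 12

```text
clock: 13.9
position: [0.4904, 0.0814, 0.1174]
tcp_rot: [-2.453, -1.962, 0.0]
force: [-2.3, -0.2, 4.9]
gripper_width: 0.0557
grasp_force: 12.0
```

arm_command:
  targets:
    - [-1, 0, 0, 0, 0]
    - [-1, 0, 0, 0, 0]
    - [-1, 0, 0, 0, 0]
    - [-1, 0, 0, 0, -0.5]
    - [-1, 0, 0, 0, -0.5]
    - [-1, 0, 0, 0, -0.5]
    - [-1, 0, 0, 0, -0.5]
  newtons: 40

```text
clock: 14.6
position: [0.491, 0.0812, 0.1174]
tcp_rot: [2.287, 2.153, 0.001]
force: [-0.7, -1.0, 3.2]
gripper_width: 0.0556
grasp_force: 40.0
```

Run:
```python
from h import *
o=readout.observe();print({k:np.round(o[k],4) for k in("position","force","ft_torque","gripper_width","grasp_force")},np.degrees(state()[3]))
```

```text
{'position': array([0.491 , 0.0812, 0.1174]), 'force': array([-0.6932, -1.0138,  3.1597]), 'ft_torque': array([-0.1488,  0.1535, -0.2755]), 'gripper_width': np.float64(0.0556), 'grasp_force': np.float64(40.0008)} -3.4474190969749428
```

arm_command:
  targets:
    - [-1, 0, 0, 0, -0.7]
    - [-1, 0, 0, 0, -0.7]
    - [-1, 0, 0, 0, -0.7]
    - [-1, 0, 0, 0, -0.7]
    - [-1, 0, 0, 0, -0.7]
    - [-1, 0, 0, 0, -0.7]
    - [-1, 0, 0, 0, -0.7]
    - [-1, 0, 0, 0, -0.7]

```text
clock: 15.4
position: [0.4913, 0.0814, 0.1174]
tcp_rot: [1.751, 2.607, 0.002]
force: [-0.2, 0.2, 4.0]
gripper_width: 0.0556
grasp_force: 40.0
```

Run:
```python
from h import *
o=readout.observe();print({k:np.round(o[k],4) for k in("position","force","ft_torque","gripper_width","grasp_force")},np.degrees(state()[3]))
c=cams.read_camera("scene");W=cloud(c);i=c["color"][150:270,260:410,::-1];cv2.imwrite("pics/s4.png",cv2.resize(i,None,fx=5,fy=5))
```

```text
{'position': array([0.4913, 0.0814, 0.1174]), 'force': array([-0.2355,  0.1713,  4.0274]), 'ft_torque': array([ 0.0495,  0.0361, -0.3013]), 'gripper_width': np.float64(0.0556), 'grasp_force': np.float64(40.0007)} 22.24638474417812
```

View pics/s4.png

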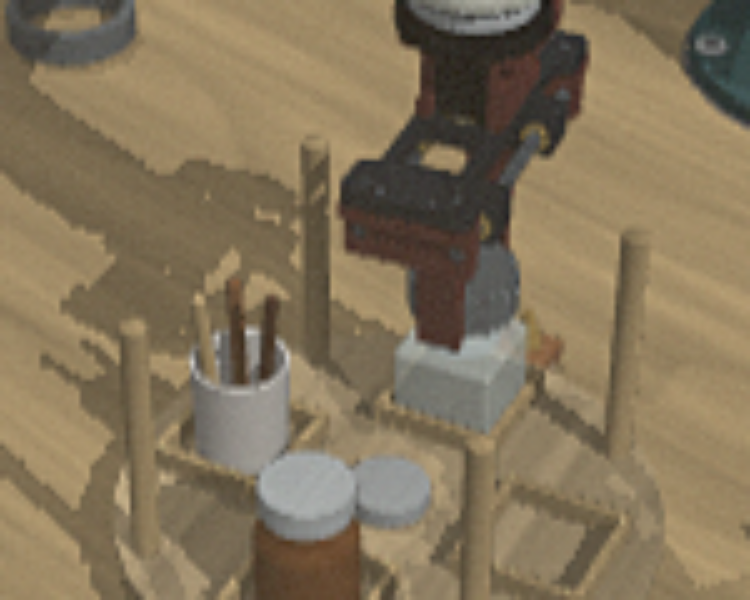

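The cap is turning with the gripper, while the jar body at (460,385) and the platter stay put.

arm_command:
  targets:
    - [-1, 0, 0, 0, -0.75]
    - [-1, 0, 0, 0, -0.75]
    - [-1, 0, 0, 0, -0.75]
    - [-1, 0, 0, 0, -0.75]
    - [-1, 0, 0, 0, -0.75]
    - [-1, 0, 0, 0, -0.75]
    - [-1, 0, 0, 0, -0.75]
    - [-1, 0, 0, 0, -0.75]
    - [-1, 0, 0, 0, -0.75]
    - [-1, 0, 0, 0, -0.75]
    - [-1, 0, 0, 0, -0.75]
    - [-1, 0, 0, 0, -0.75]

```text
clock: 16.65
position: [0.4916, 0.0816, 0.1184]
tcp_rot: [0.72, 3.056, 0.002]
force: [-1.8, 1.6, 15.6]
gripper_width: 0.0559
grasp_force: 40.0
```

Run:
```python
from h import *
o=readout.observe();print({k:np.round(o[k],4) for k in("position","force","ft_torque","gripper_width","grasp_force")},np.degrees(state()[3]))
```

```text
{'position': array([0.4916, 0.0816, 0.1184]), 'force': array([-1.7801,  1.6397, 15.6055]), 'ft_torque': array([ 0.2603,  0.4546, -0.1146]), 'gripper_width': np.float64(0.0559), 'grasp_force': np.float64(40.0032)} 63.468357642983165
```

arm_command:
  targets:
    - [-1, 0, 0, -0.06, 0]
    - [-1, 0, 0, -0.06, 0]
    - [-1, 0, 0, -0.08, 0]
    - [-1, 0, 0, -0.1, 0]
    - [-1, 0, 0, -0.1, 0]

```text
clock: 17.15
position: [0.4905, 0.0813, 0.1269]
tcp_rot: [-0.723, -3.057, 0.0]
force: [0.8, -0.0, -1.1]
gripper_width: 0.0561
grasp_force: 40.0
```

Run:
```python
from h import *
o=readout.observe();print({k:np.round(o[k],4) for k in("position","force","ft_torque","gripper_width","grasp_force")},np.degrees(state()[3]))
```

```text
{'position': array([0.4905, 0.0813, 0.1269]), 'force': array([ 0.8363, -0.0392, -1.1065]), 'ft_torque': array([-0.0138, -0.0062,  0.0092]), 'gripper_width': np.float64(0.0561), 'grasp_force': np.float64(39.9998)} 63.40066345117503
```

arm_command:
  targets:
    - [-1, 0, 0, -0.2, 0]
    - [-1, 0, 0, -0.2, 0]
    - [-1, 0, 0, -0.2, 0]
    - [-1, 0, 0, -0.2, 0]
    - [-1, 0, 0, -0.2, 0]
    - [-1, 0, 0, -0.2, 0]
    - [-1, 0, 0, 0, 0]
    - [-1, 0, 0, 0, 0]
    - [-1, 0, 0, 0, 0]

```text
clock: 18.05
position: [0.4905, 0.0814, 0.1567]
tcp_rot: [-0.722, -3.057, 0.0]
force: [0.5, -0.5, -0.2]
gripper_width: 0.0558
grasp_force: 40.0
```

Run:
```python
from h import *
o=readout.observe();print({k:np.round(o[k],4) for k in("clock","position","tcp_rot","force","gripper_width","grasp_force")},np.degrees(state()[3]))
c=cams.read_camera("scene");i=c["color"][150:270,260:410,::-1];cv2.imwrite("pics/s5.png",cv2.resize(i,None,fx=5,fy=5))
```

```text
{'clock': np.float64(18.05), 'position': array([0.4905, 0.0814, 0.1567]), 'tcp_rot': array([-7.223e-01, -3.057e+00,  3.000e-04]), 'force': array([ 0.4708, -0.5336, -0.2233]), 'gripper_width': np.float64(0.0558), 'grasp_force': np.float64(39.9998)} 63.41285432417504
```

View pics/s5.png

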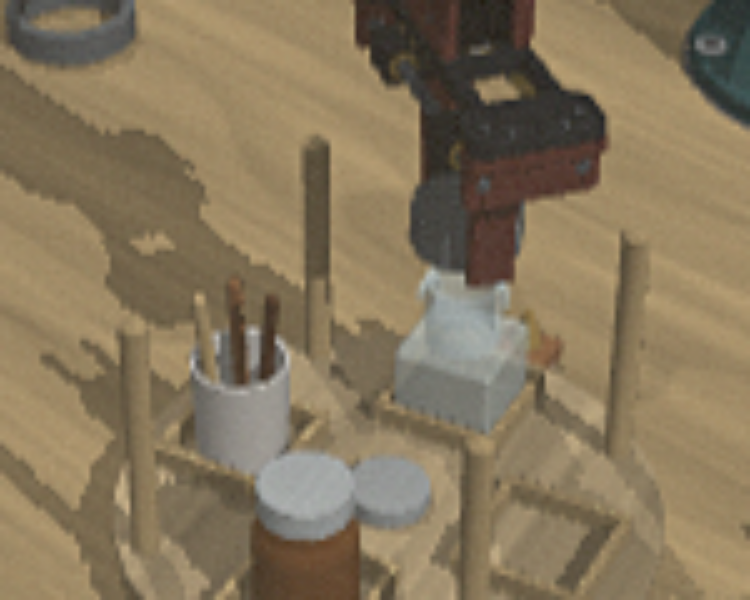

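The cap at (465,220) is held level above the open neck at (465,305), and the jar is still down in its pocket with everything else standing.

```bash
python3 -c "
from h import *
print(r.finish_job())"
```

```text
the job is handed in; nothing more can be done
None
```

I turned the carousel one click clockwise, unscrewed the cap about 76° counter-clockwise and lifted it straight up; it is held level roughly 23 mm above the jar's rim, and the job was handed in at about 18 s.

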